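# Gauge a sloping guide tube and present the gauge level

### The job

Turn the black clamp knob counter-clockwise as far as it goes to free the depth gauge, then lift the gauge out of its stand and slide its steel rod down the sloping guide tube of the drilling jig until the collar stops against the tube's mouth. Draw the rod all the way out again and finish still holding the gauge, level and still, about 20 cm above the bench, so that its tip can be read. Leave the tape roll, the wax block and the wax carving where they are.

Things in the scene. Friction and masses are not known exactly. Their poses are not given: they have to be found in the camera images.
- clamp_knob (a joint): the clamp knob's angle in rad about the vertical: 0 = clamp finger straight across the gauge's rod (starts 0 to 0.25), grows counter-clockwise seen from above to 1.57 = finger parallel to the rod, the gauge is free (the rod is clear from 1.0 on). It stays where it is left; about 0.05 N m turns it
- knob_grip (a point): on the knob's upright turning axis at the height to grip, 75 mm above the bench, 10 mm below the knob's top. Black bar grip 13 mm thick, 36 mm long, 26 mm tall, centred on the axis; under it a 5 mm boss, then a steel clamp finger 12 mm wide, reaching 35 mm from the axis. This point's y axis lies along the bar and turns with the knob; the finger points along -y
- clamp_stand: aluminium stand, fixed: base 190 x 60 x 10 mm, two open saddles in which the gauge lies level, its axis 45 mm above the bench. Origin on the bench under the front face of the gauge's collar; x along the gauge towards its tip, z up. Saddles at x = -94 to -82 (handle) and 24 to 36 mm (rod), 30 mm wide, tops at 49 mm; knob's axis at x = 60, y = 27 mm
- depth_gauge: the depth gauge, loose, about 70 g, straight: steel rod 8 mm thick, 90 mm long, tapered tip (last 6 mm); steel collar 32 mm wide, 8 mm thick; square wooden handle 14 x 14 x 90 mm. Origin on the axis in the collar's front face (tip side); x along the rod to the tip, z up as it lies. Collar x = -8 to 0, handle x = -98 to -8 mm. Lifts straight up out of the stand once the clamp is free
- gauge_handle (a point): point on the gauge's axis in the handle, 40 mm behind the collar's front face, 17 mm behind the balance point: free room for the fingers on both sides; the same axes as the gauge
- gauge_tip (a point): the end of the gauge's rod, 90 mm ahead of the collar's front face
- guide_tube: steel guide tube of the drilling jig, fixed, sloping 25 degrees below level. Origin in the centre of its upper mouth (85 mm above the bench); x axis runs down along the bore, z axis points up square to it. Bore 16 mm in diameter, 105 mm long, open below; the mouth is a funnel 27 mm wide inside and 35 mm outside that narrows to the bore over 12 mm
- drill_jig: the dark steel jig that carries the guide tube, fixed: base 130 x 64 x 10 mm, two upright supports 30 mm wide under the tube. Origin under the base's centre; x axis along the tube's direction seen from above; the tube's mouth is at x = -50 mm
- tape_roll: bystander: roll of tan tape lying flat, 73 mm in diameter, 18 mm high; origin at the centre of its underside
- wax_block_b: bystander: sawn green wax block 42 x 55 x 24 mm; origin at the centre of its underside
- wax_rose: bystander: round wax carving 53 mm in diameter, 12 mm high; origin at the centre of its underside
- lamp_head (a point): centre of the black head of the work lamp, a fixed obstacle that hangs over the blue tray to the right of the work, between the arm's start and the work: about 65 mm (x) x 360 mm (y) x 85 mm (z), its underside 0.205 m and its top 0.29 m above the bench; its arm rises from its far side to the back right. Go round in front of it (nearer the robot) or well above it

How it is judged (in metres and radians):
On the way, in this order (a step that is already met when the one before it is completed fails the run):
1. the clamp knob is turned counter-clockwise to free the gauge, which still lies in its stand (value of joint clamp_knob above 1.15 rad and distance of depth_gauge from where it was at the start of the episode below 0.02 m), for 0.1 s.
2. the gauge's rod is in the guide tube and its collar stands against the mouth (x of depth_gauge in the frame of guide_tube above -0.003 m and distance between depth_gauge and guide_tube below 0.008 m and x of gauge_tip in the frame of guide_tube above 0.08 m and angle between the x axis of depth_gauge and the x axis of guide_tube, either way round below 0.12 rad), for 0.1 s.
3. the rod is drawn right out of the tube (x of gauge_tip in the frame of guide_tube below -0.005 m), for 0.1 s.
At the end, for the whole second after the job is handed in: The fingers hold the gauge, nothing else carries it: its axis is level within 0.1 rad, its collar's front face is 0.15 to 0.35 m and its tip over 0.15 m above the bench, it is still (under 0.03 m/s and 0.3 rad/s), and the clamp knob is left freed (over 1.0 rad) (angle between depth_gauge's own x axis and vertical between 1.4708 and 1.6708 rad and height (world z) of depth_gauge between 0.15 and 0.35 m and height (world z) of gauge_tip above 0.15 m and linear speed of depth_gauge below 0.03 m/s and angular speed of depth_gauge below 0.3 rad/s and contact force between the fingers and depth_gauge above 1 N and contact force between depth_gauge and drill_jig below 0.05 N and contact force between depth_gauge and clamp_stand below 0.05 N and value of joint clamp_knob above 1 rad); the arm keeps its last pose, push and grip.
It fails at once if the tape roll, the wax block or the wax carving is moved by more than 3 cm (distance of any of tape_roll, wax_block_b, wax_rose from where it was at the start of the episode above 0.03 m).
It also fails if it takes over 58 s, if anything falls off the work surface, if the arm or the gripper's body presses on something with over 40 N, if the wrist force passes 120 N, or if a joint passes its speed limit or range.

### The arm

A 6-joint arm with a two-finger parallel gripper is mounted at the origin on a cart in front of the work surface, level with it; the furniture and walls round the work are solid. World frame = base frame: x ahead of the robot, y to its left, z up, the work surface at z = 0. Lengths are in mm, angles in rad, forces in N, time in s.
With the tool pointing down it reaches from about 275 to 1000 mm from the base axis. Payload 8.4 kg.
Tool frame: the origin (TCP) lies on the centre line of the jaws, within the pads' length; the fingertips stand 22 mm ahead of it and the grasp point (between the pads) lies 3 mm ahead of it; z points along the fingers, x is the direction in which the jaws open and shut, and the axes are right-handed (so a half turn about z gives the same grasp; the last joint's range is limited). The gripper opens to 85 mm and grips with 20 to 120 N. Pads are 22 mm wide; open, the fingers measure 114 mm over their backs; the gripper's body (76 mm by 85 mm) begins 54 mm behind the grasp point. The pads swing forward as they close: fully open they stand 13 mm farther back than shut.
Start: joints at [-1.319, 0.353, 1.633, -0, 1.155, -0.002], TCP at [156.926, -604.981, 253.281] pointing down, gripper open.
Joint ranges: [-2.63, 2.63], [-0.92, 2.1], [0.06, 2.66], [-1.3, 4.44], [0, 2.69], [-3.02, 3.02]. Speed limits (rad/s): [2.22, 2.22, 2.79, 3.14, 3.14, 3.14].

### API

Orientations are given as [roll, pitch, yaw] about the fixed x, y, z axes, in that order (R = Rz(yaw) Ry(pitch) Rx(roll)).
In Python, from rig import status, viewer, job gives the robot as it stands.
- The arm moves only by the tool send_rows, never from a script. Its argument "plan" is a list of rows, each a list of 3 entries, a list of its own where there are three numbers: the shift along the tool's x, y, z in m, then the turn, a rotation vector about the tool's x, y, z in rad, then the opening, from -1 (shut) to 1 (fully open). In form: [[[x, y, z], [rx, ry, rz], jaw], ...]. A call has exactly 5 rows; each row is the pose to reach, as a shift and turn from the pose measured when the call began, along the tool's axes at that moment; what a row does not reach only later rows make up. A row lasts 1/12 s, in which the tool goes at most 41.7 mm and 7.16 degrees, less where a joint would pass 70% of its speed; a pose out of reach is approached as far as the arm can. A call with a gripper value outside its range is refused whole. The fingers move at their own pace and stop on an object; "squeeze" is the grip in N (left out, the last holds). Time passes only in rows, so rows that repeat a pose let the fingers close, or fill a call up. It gives the time, the measured TCP pose, the force and the opening at its end, in the units of the state.
- status.sense(): the state, without advancing time (a new reading comes with each control period).
- viewer.grab_frame(name): name is "side" or "top" or "wrist"; returns the picture (420x560x3 uint8, red, green, blue); there is no depth.
- viewer.camera_params(name): a dict with "intrinsics" (3x3 intrinsics, pixels), "xyz" and "orientation" of the camera in the world. Camera axes: x right, y down, z forward; pixel columns grow to the right and rows downward; lengths in mm; the calibration is good to about 2 mm. A picture is of the moment at which its call begins: read the wrist's pose just before it. camera_params takes no time and is no camera call; for the wrist camera it gives the pose at the moment of the call.
- job.sign_off(): hands the job in, once; it reports no verdict.
Trained networks look in the newest picture that a camera, given by its name, has taken for a name from the list of things; names that differ only in an ending like _2 or _b are one class to them, and where a whole thing is asked for, a point or a joint stands for the part that bears it (a point fixed in the world has none). Each returns a list of dicts, best first, with "p" (0 to 1); they miss things now and then, are a little off and sometimes report something else, mostly with a low value. They report only what shows in the picture. A call takes as long as a camera call.
- viewer.cut_out(label, camera): "mask" (420x560 bool, what is visible of it) and "extent" ([left, top, width, height] in pixels, round what is visible of it).
The state is a dict: "clock": time; "qpos": joint angles; "qvel": joint speeds; "joint_efforts": joint torques, N m; "eef_pos": TCP position; "tcp_rot": TCP orientation; "contact_force": force on the tool from outside, world axes, zero at the start; "wrist_torque": the same for the moment, N m; "opening": opening from 0.0 (shut) to 1.0 (fully open).
Only numpy, scipy, OpenCV 4.12 (cv2) and the standard library are available. Lean on these libraries where they do the work, as an engineer would, in place of code of your own. Each camera call takes 0.05 s, during which the arm holds its last target.

## Working session

There is one attempt and no reset: what is moved stays moved. The work goes in short steps, Python scripts to look and compute and a tool call to move; the robot and the scene stay as the last step left them, time stands still between calls to the robot, and variables do not carry over. Pictures are saved under pics/ and viewed, and the job is handed in when it is done.

Besides the shell and the picture viewer there is one more tool, called after "Request:" as name(argument=value, ...) on one line, values as JSON. send_rows: Moves the arm, as the interface text tells. Its arguments: {"type":"object","properties":{"plan":{"type":"array"},"squeeze":{"type":"number"}},"required":["plan"]}

```bash
ls; mkdir -p pics; python3 - <<'E'
from rig import status, viewer, job
import cv2, numpy as np
print(status.sense())
for n in ["side","top","wrist"]:
    p=viewer.camera_params(n); print(n,p)
    cv2.imwrite(f"pics/{n}0.png", viewer.grab_frame(n)[:,:,::-1])
E
```

```text
pics
{'clock': 0.0, 'qpos': array([-1.31939918e+00,  3.53612657e-01,  1.63412412e+00,  2.43928332e-05,
        1.15521741e+00, -2.36545392e-03]), 'qvel': array([-0.00041086,  0.00101927, -0.00215518,  0.00048639, -0.00028915,
        0.00032483]), 'joint_efforts': array([-3.65700907e-03, -6.05255699e+01, -3.42075562e+01, -3.44549153e-04,
        9.34463984e-03,  3.79974324e-05]), 'eef_pos': array([ 156.82228302, -604.54695212,  252.58811916]), 'tcp_rot': array([-3.14156713e+00,  1.36147879e-03, -1.31704357e+00]), 'contact_force': array([0.37802203, 0.02562604, 0.26092254]), 'wrist_torque': array([-0.03760501,  0.03001179,  0.00330695]), 'opening': 1.0019655875592375}
side {'intrinsics': array([[412.67113694,   0.        , 278.64886384],
       [  0.        , 412.67113694, 215.08229468],
       [  0.        ,   0.        ,   1.        ]]), 'xyz': array([133.4117753 , 805.2675491 , 583.77265463]), 'orientation': array([-1.97827433e+00, -2.11754810e-03, -2.62625098e+00])}
top {'intrinsics': array([[535.66450533,   0.        , 284.7908394 ],
       [  0.        , 535.66450533, 205.99267396],
       [  0.        ,   0.        ,   1.        ]]), 'xyz': array([ 450.73962805,  -18.79673475, 1247.1005505 ]), 'orientation': array([-3.03103589,  0.02532789, -1.58803806])}
wrist {'intrinsics': array([[324.38593268,   0.        , 272.75765638],
       [  0.        , 324.38593268, 210.55854432],
       [  0.        ,   0.        ,   1.        ]]), 'xyz': array([ 229.91514471, -585.83997887,  373.61912014]), 'orientation': array([ 2.83791628e+00,  2.09244330e-03, -1.31621066e+00])}
```

View pics/side0.png

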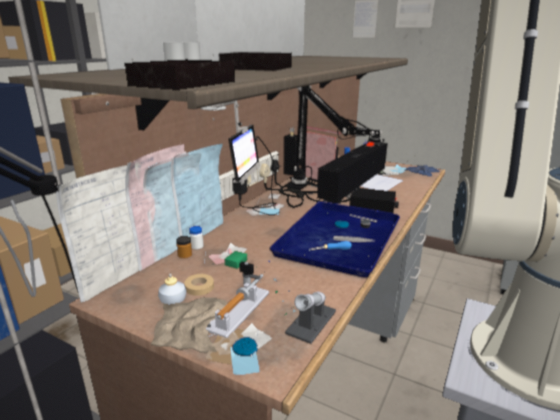

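View pics/top0.png

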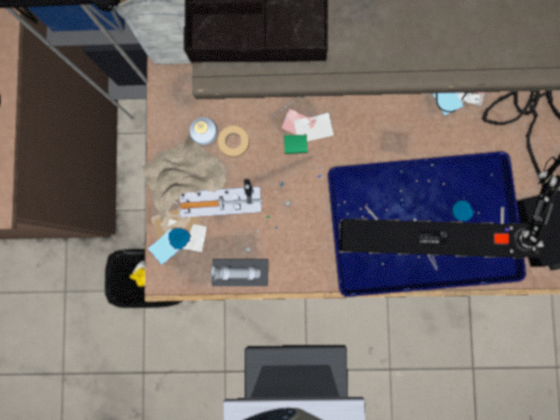

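View pics/wrist0.png

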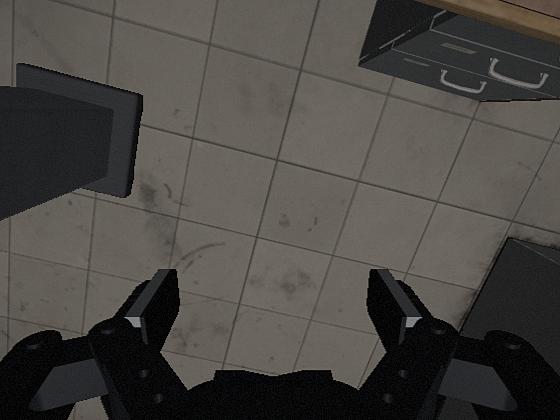

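```bash
cat > h.py <<'E'
import numpy as np, cv2
from scipy.spatial.transform import Rotation as R
from rig import status, viewer, job
def cam(n):
    p=viewer.camera_params(n); return p['intrinsics'],np.array(p['xyz']),R.from_euler('xyz',p['orientation']).as_matrix()
def ray(c,uv):
    K,t,Rm=c; d=Rm@np.linalg.solve(K,[uv[0],uv[1],1]); return t,d/np.linalg.norm(d)
def atz(c,uv,z):
    t,d=ray(c,uv); return t+d*(z-t[2])/d[2]
def proj(c,P):
    K,t,Rm=c; q=(np.atleast_2d(P)-t)@Rm; q=q@K.T; return q[:,:2]/q[:,2:]
def tri(obs):
    A=np.zeros((3,3));b=np.zeros(3)
    for c,uv in obs:
        t,d=ray(c,uv);M=np.eye(3)-np.outer(d,d);A+=M;b+=M@t
    X=np.linalg.solve(A,b)
    return X,[np.linalg.norm((np.eye(3)-np.outer(ray(c,uv)[1],ray(c,uv)[1]))@(X-c[1])) for c,uv in obs]
def save(n,name,crop=None,s=1):
    im=viewer.grab_frame(n)[:,:,::-1]
    if crop: l,t,w,h=crop; im=im[t:t+h,l:l+w]
    cv2.imwrite(f"pics/{name}.png",cv2.resize(im,None,fx=s,fy=s,interpolation=cv2.INTER_CUBIC))
def tcp():
    s=status.sense(); return s['eef_pos'],R.from_euler('xyz',s['tcp_rot']).as_matrix()
E
python3 - <<'E'
from h import *
save('top','topz',(140,90,200,150),4) if 0 else None
save('top','topz1',(140,110,200,150),4); save('side','sidez1',(150,230,200,150),4)
for n in ['top','side']:
    for l in ['clamp_knob','depth_gauge','clamp_stand','guide_tube','drill_jig','tape_roll','wax_block_b','wax_rose','lamp_head']:
        r=viewer.cut_out(l,n)
        for o in r[:2]:
            v,u=np.nonzero(o['mask']); print(n,l,round(o['p'],2),o['extent'],u.mean().round(1),v.mean().round(1),len(u))
E
```

```text
top clamp_knob 0.52 [246.2, 176.2, 8.5, 26.3] 247.7 190.2 155
top depth_gauge 0.89 [181.2, 192.5, 81.8, 18.1] 214.0 202.7 420
top clamp_stand 0.94 [180.4, 181.6, 83.3, 35.1] 222.2 200.2 1700
top guide_tube 0.8 [210.2, 264.5, 49.5, 10.7] 234.4 271.9 574
top drill_jig 0.61 [211.9, 259.0, 55.7, 26.6] 239.6 271.8 1496
top drill_jig 0.34 [243.9, 179.7, 8.9, 25.8] 247.5 190.1 179
top tape_roll 0.94 [216.9, 126.2, 30.7, 31.2] 232.8 140.0 577
top wax_block_b 0.83 [281.1, 134.5, 24.1, 20.3] 294.8 143.5 420
top wax_rose 0.87 [165.3, 223.4, 26.6, 26.2] 178.1 237.7 420
top wax_rose 0.26 [180.9, 195.7, 81.3, 13.7] 210.8 203.0 453Traceback (most recent call last):
  File "<stdin>", line 6, in <module>
ValueError: it knows: clamp_knob, clamp_stand, depth_gauge, drill_jig, gauge_handle, gauge_tip, guide_tube, knob_grip, tape_roll, wax_block, wax_rose
```

View pics/topz1.png

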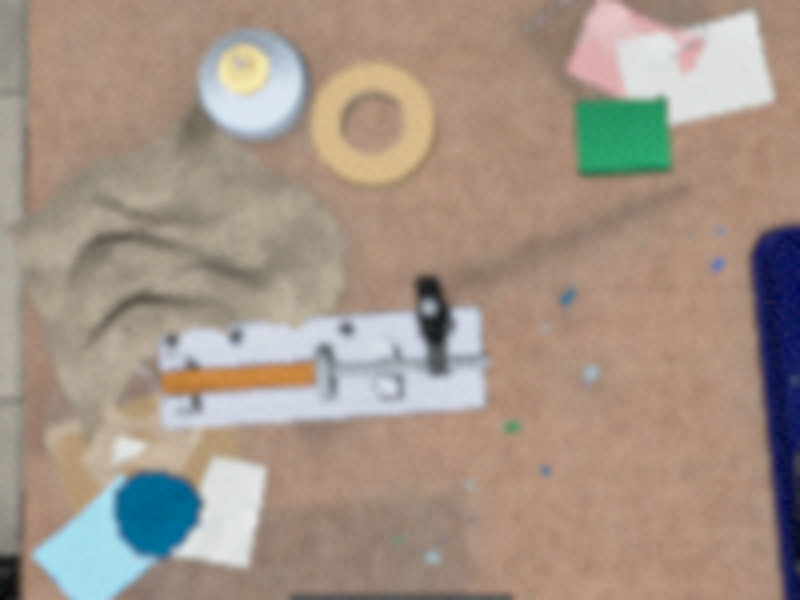

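View pics/sidez1.png

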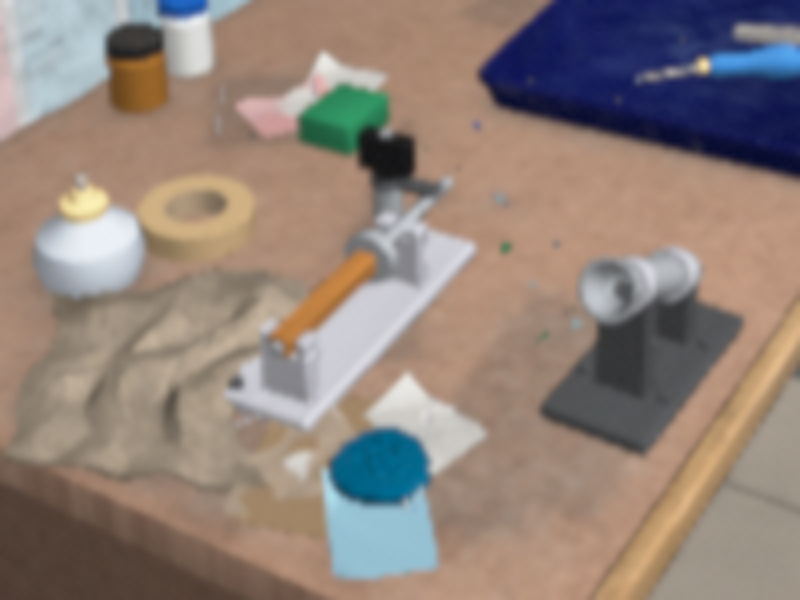

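```bash
python3 - <<'E'
from h import *
c=cam('top')
for nm,uv,z in [('lampL',(343,237),290),('lampLnear',(343,252),290),('lampR',(530,240),290),('lampfar',(345,222),290),('stand',(222,201),10),('knob',(247,180),85),('tape',(232.8,140),18),('wax',(294,143),24),('rose',(178,238),12),('jig',(239.6,272),10),('tubeL',(211,272),85),('tubeR',(260,272),50)]:
    print(nm,atz(c,uv,z).round())
im=viewer.grab_frame('top')
save('top','topjig',(170,230,120,80),6)
E
```

```text
lampL [500. -99. 290.]
lampLnear [473. -98. 290.]
lampR [ 488. -428.  290.]
lampfar [ 526. -104.  290.]
stand [603. 157.  10.]
knob [639.  91.  85.]
tape [746. 129.  18.]
wax [734. -14.  24.]
rose [519. 259.  12.]
jig [438. 117.  10.]
tubeL [440. 170.  85.]
tubeR [438.  67.  50.]
```

View pics/topjig.png

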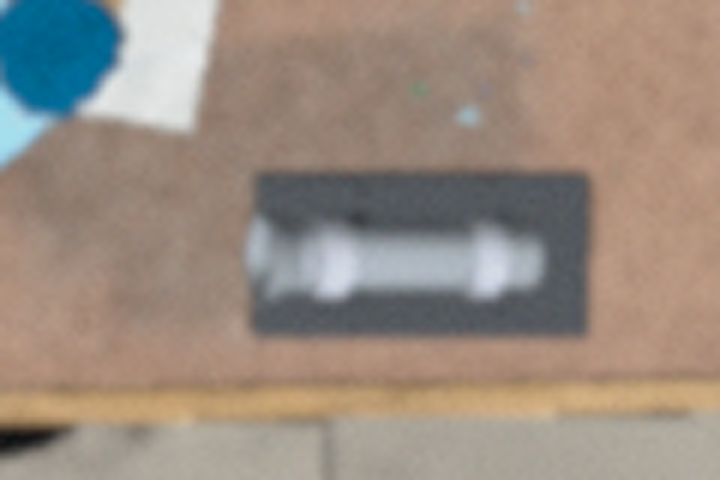

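```bash
cat >> h.py <<'E'
def go(P,rpy=None):
    p,Rm=tcp()
    Rt=Rm if rpy is None else R.from_euler('xyz',rpy).as_matrix()
    d=Rm.T@(np.array(P)-p)/1000; w=R.from_matrix(Rm.T@Rt).as_rotvec()
    print('shift',d.round(4).tolist(),'turn',w.round(4).tolist(),'rows',round(max(np.linalg.norm(d)/.0417,np.linalg.norm(w)/.125),1))
E
python3 - <<'E'
from h import *
go((310,-60,340),(np.pi,0,-1.4))
go((156,-600,340),(np.pi,0,-1.4))
E
```

```text
shift [-0.4891, -0.285, -0.0867] turn [0.0, -0.0, 0.083] rows 13.7
shift [-0.0051, -0.0004, -0.0867] turn [0.0, -0.0, 0.083] rows 2.1
```

Request:
send_rows(plan=[[[-0.03,-0.02,-0.03],[0,0,0],1],[[-0.49,-0.285,-0.087],[0,0,0.083],1],[[-0.49,-0.285,-0.087],[0,0,0.083],1],[[-0.49,-0.285,-0.087],[0,0,0.083],1],[[-0.49,-0.285,-0.087],[0,0,0.083],1]])

```text
clock: 1.17
eef_pos: [211.6, -413.3, 298.8]
tcp_rot: [-3.141, -0.0, -1.401]
contact_force: [1.2, 0.9, 0.3]
opening: 1.0
```

```bash
python3 - <<'E'
from h import *
go((310,-60,340),(np.pi,0,-1.4))
E
```

```text
shift [-0.3315, -0.1568, -0.0413] turn [-0.0002, -0.0002, -0.0007] rows 8.9
```

Request:
send_rows(plan=[[[-0.33,-0.157,-0.045],[0,0,0],1],[[-0.33,-0.157,-0.045],[0,0,0],1],[[-0.33,-0.157,-0.045],[0,0,0],1],[[-0.33,-0.157,-0.045],[0,0,0],1],[[-0.33,-0.157,-0.045],[0,0,0],1]])

```text
clock: 1.58
eef_pos: [267.0, -214.2, 324.4]
tcp_rot: [-3.141, -0.001, -1.402]
contact_force: [1.7, -0.0, 1.2]
opening: 1.0
```

```bash
python3 - <<'E'
from h import *
go((310,-40,340),(np.pi,0,-1.45))
go((555,120,250),(np.pi,0,-1.45))
E
```

```text
shift [-0.1645, -0.0717, -0.0156] turn [-0.001, -0.0008, 0.0484] rows 4.3
shift [-0.281, -0.3401, 0.0745] turn [-0.001, -0.0008, 0.0484] rows 10.7
```

Request:
send_rows(plan=[[[-0.165,-0.072,-0.016],[0,0,0],1],[[-0.165,-0.072,-0.016],[0,0,0],1],[[-0.165,-0.072,-0.016],[0,0,0],1],[[-0.281,-0.34,0.06],[0,0,0.048],1],[[-0.281,-0.34,0.06],[0,0,0.048],1]])

```text
clock: 2.0
eef_pos: [359.9, -41.0, 319.3]
tcp_rot: [-3.136, -0.002, -1.451]
contact_force: [0.0, -2.5, -0.0]
opening: 0.998
```

```bash
python3 - <<'E'
from h import *
go((545,125,260),(np.pi,0,-1.5))
E
```

```text
shift [-0.1429, -0.2032, 0.0601] turn [-0.0054, -0.0019, 0.0487] rows 6.1
```

Request:
send_rows(plan=[[[-0.143,-0.203,0.06],[0,0,0.049],0.2],[[-0.143,-0.203,0.06],[0,0,0.049],0.2],[[-0.143,-0.203,0.06],[0,0,0.049],0.2],[[-0.143,-0.203,0.06],[0,0,0.049],0.2],[[-0.143,-0.203,0.06],[0,0,0.049],0.2]])

```text
clock: 2.42
eef_pos: [510.8, 95.1, 270.5]
tcp_rot: [-3.136, -0.002, -1.5]
contact_force: [-0.0, -0.2, -0.1]
opening: 0.601
```

```bash
python3 - <<'E'
from h import *
s=status.sense();print(s['eef_pos'],s['tcp_rot'],s['qvel'])
save('wrist','w1')
c=cam('wrist'); np.savez('w1.npz',K=c[0],t=c[1],R=c[2])
for l in ['clamp_knob','depth_gauge','clamp_stand','guide_tube']:
    for o in viewer.cut_out(l,'wrist')[:2]:
        v,u=np.nonzero(o['mask']); print(l,round(o['p'],2),o['extent'],u.mean().round(1),v.mean().round(1),len(u))
E
```

```text
[510.75870974  95.05175482 270.54954743] [-3.13578642e+00 -1.81350054e-03 -1.49962446e+00] [ 0.51893326  0.7863926  -0.67494625 -0.00631661 -0.11898954  0.52121255]
clamp_knob 0.75 [272.6, 43.9, 23.7, 66.2] 284.2 73.1 1042
depth_gauge 0.74 [121.7, 79.2, 195.4, 34.5] 200.5 97.3 2318
clamp_stand 0.84 [126.1, 41.9, 177.3, 79.8] 223.8 87.3 7829
guide_tube 0.77 [191.3, 235.1, 101.0, 31.2] 242.7 249.7 2141
```

View pics/w1.png

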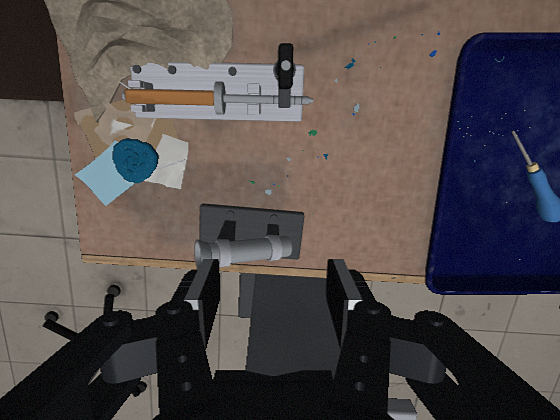

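```bash
python3 - <<'E'
from h import *
s=status.sense();print(s['eef_pos'],s['tcp_rot'],s['qvel'].round(3))
c=cam('wrist')
im=viewer.grab_frame('wrist'); s2=status.sense(); print(s2['eef_pos'])
np.savez('w2.npz',K=c[0],t=c[1],R=c[2]); cv2.imwrite('pics/w2.png',im[:,:,::-1])
def z(l,t,w,h,n): cv2.imwrite(f'pics/{n}.png',cv2.resize(im[t:t+h,l:l+w,::-1],None,fx=4,fy=4,interpolation=cv2.INTER_CUBIC))
z(110,30,200,150,'w2a'); z(180,170,200,150,'w2b')
E
```

```text
[509.05354511  93.09138193 270.71230965] [-3.13747808e+00 -2.09589054e-03 -1.49960330e+00] [-0.019 -0.03   0.014 -0.001  0.002  0.001]
[508.91340671  92.68095763 271.16549834]
```

View pics/w2.png

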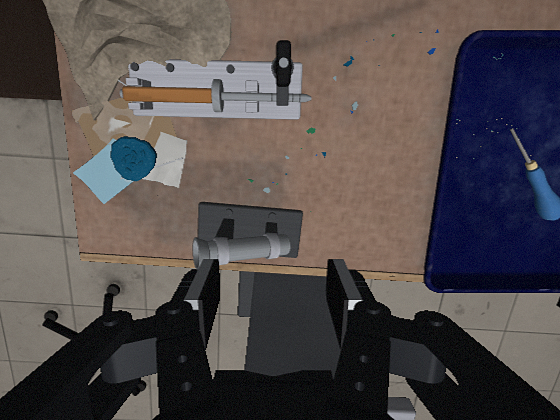

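View pics/w2a.png

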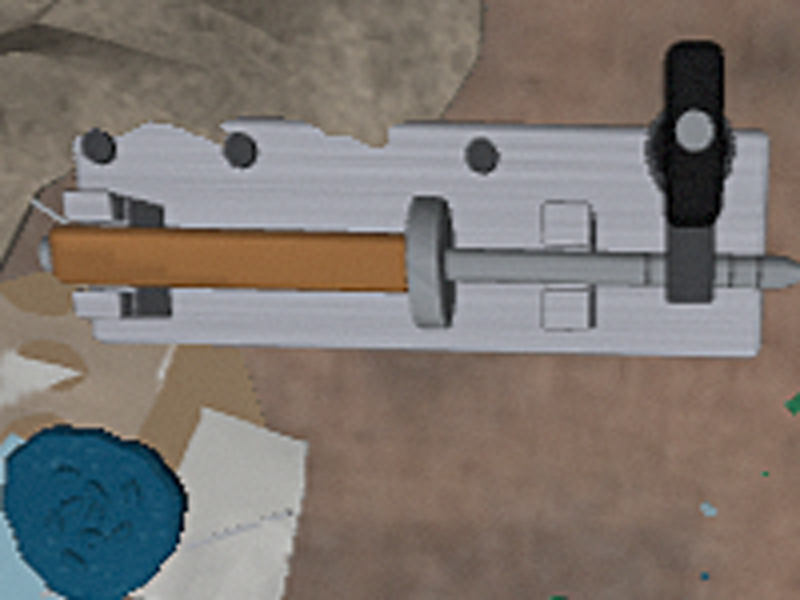

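View pics/w2b.png

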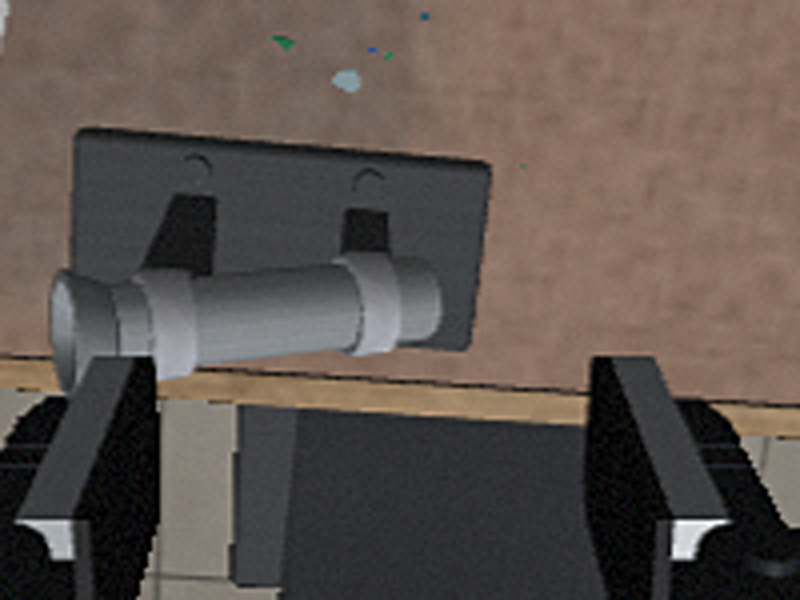

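```bash
cat > fit.py <<'E'
from h import *
from scipy.optimize import least_squares
def ld(n):
    d=np.load(n); return d['K'],d['t'],d['R']
def T(p):
    M=R.from_euler('z',p[3]).as_matrix(); return M,np.array(p[:3])
def fit(obs,x0,free=(1,1,1,1)):
    # obs: list of (cam, L(n,3), px(n,2), weight)
    f=np.array(free,bool); x0=np.array(x0,float); s=np.array([1,1,1,.01])
    def full(q): x=x0.copy(); x[f]+=q*s[f]; return x
    def res(q):
        M,t=T(full(q)); return np.concatenate([((proj(c,L@M.T+t)-px)*w).ravel() for c,L,px,w in obs])
    r=least_squares(res,np.zeros(f.sum()),loss='soft_l1'); x=full(r.x); M,t=T(x)
    for c,L,px,w in obs: print((proj(c,L@M.T+t)-px).round(1).tolist())
    return x
def z4(pts,l,t): return (np.array(pts,float)+.5)/4-.5+[l,t]
E
cat > f1.py <<'E'
from fit import *
w=ld('w2.npz')
L=np.array([[-98,7,52],[-98,-7,52],[-8,7,52],[24,15,49],[36,15,49],[24,-15,49],[36,-15,49],[60,27,86]],float)
P=z4([(52,227),(52,287),(407,236),(542,202),(590,202),(542,329),(590,329),(694,131)],110,30)
L=np.vstack([L,[[90,0,45]]]);P=np.vstack([P,[[311,98]]])
x=fit([(w,L,P,1)],[600,150,0,-1.55]); print('stand free z',x.round(3))
x=fit([(w,L,P,1)],[600,150,0,-1.55],(1,1,0,1)); print('stand z0',x.round(3))
M,t=T(x); np.save('stand.npy',x)
Lj=np.array([[-65,32,10],[65,32,10],[65,-32,10]],float); Pj=z4([(80,130),(490,164),(468,350)],180,170)
j=fit([(w,Lj,Pj,1)],[438,117,0,-1.55],(1,1,0,1)); print('jig',j.round(3)); np.save('jig.npy',j)
Mj,tj=T(j)
mouth=tj+Mj@[-50,0,85]; a=np.deg2rad(25); d=Mj@[np.cos(a),0,-np.sin(a)]
print('mouth',mouth,'dir',d)
G=t+M@[0,0,45]; K=t+M@[60,27,75]; print('gauge',G,'knob',K)
import sys
chk={'G':G,'tip':t+M@[90,0,45],'end':t+M@[-98,0,45],'K':t+M@[60,27,85],'m':mouth,'m2':mouth+105*d,
'j1':tj+Mj@Lj[0],'j2':tj+Mj@Lj[1],'j3':tj+Mj@Lj[2],'j4':tj+Mj@[-65,-32,10],
's1':t+M@[24,15,49],'s2':t+M@[36,15,49],'s3':t+M@[24,-15,49],'s4':t+M@[-94,15,49],'s5':t+M@[-94,-15,49]}
for n,c,(l,tt,ww,hh),f in [('top',cam('top'),(170,170,130,115),6),('side',cam('side'),(190,250,160,100),5)]:
    src='pics/%s0.png'%n
    im=cv2.imread(src)[tt:tt+hh,l:l+ww]; im=cv2.resize(im,None,fx=f,fy=f,interpolation=cv2.INTER_CUBIC)
    for k,v in chk.items():
        q=proj(c,v)[0]; q=(q-[l,tt]+.5)*f-.5
        cv2.drawMarker(im,tuple(int(a) for a in q.round()),(0,0,255),cv2.MARKER_CROSS,10,1); 
    cv2.imwrite(f'pics/chk_{n}.png',im)
E
python3 f1.py
```

```text
[[-1.4, 0.0], [0.3, -0.0], [1.2, -0.6], [0.0, 0.1], [0.1, 0.3], [0.2, 0.0], [0.0, 0.2], [-0.2, 0.1], [-0.5, -0.4]]
stand free z [593.997 150.518  -2.112  -1.516]
[[-2.1, 0.0], [-0.4, 0.1], [1.0, -0.5], [0.0, 0.1], [0.2, 0.3], [0.3, 0.2], [0.1, 0.4], [0.1, -0.1], [-0.1, -0.3]]
stand z0 [593.874 150.33    0.     -1.516]
[[-2.6, -0.3], [0.6, -0.1], [0.5, 0.6]]
jig [437.726 118.101   0.     -1.584]
mouth [438.40375332 168.0964092   85.        ] dir [-0.01229012 -0.90622445 -0.42261826]
gauge [593.87403014 150.33004616  45.        ] knob [624.13711888  91.90791457  75.        ]
```

View pics/chk_top.png

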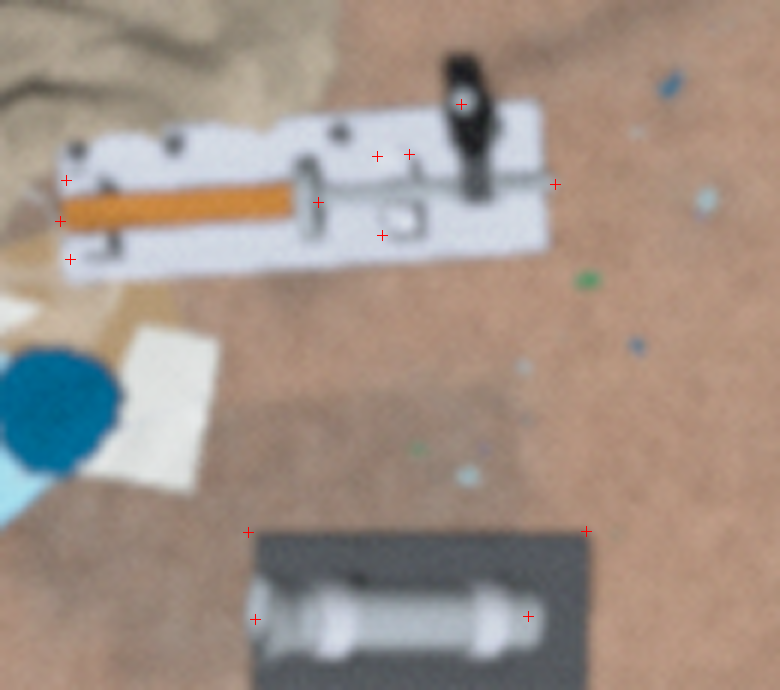

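View pics/chk_side.png

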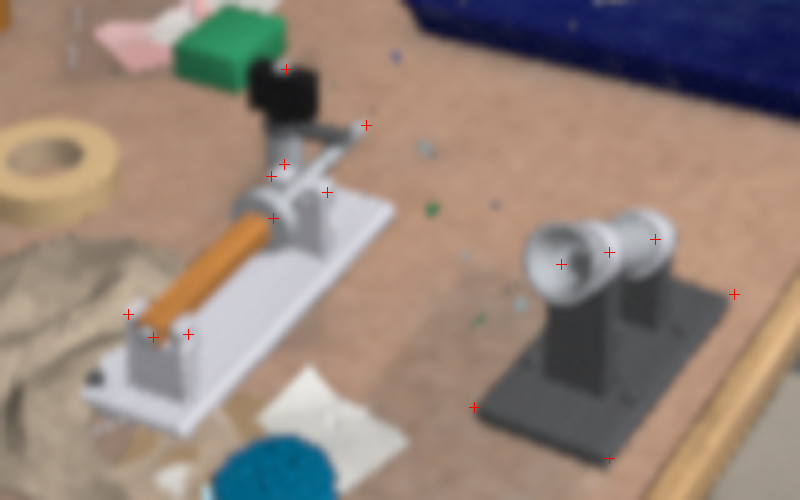

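```bash
python3 - <<'E'
from fit import *
w=ld('w2.npz'); a=atz(w,z4([(695,43)],110,30)[0],85); b=atz(w,z4([(691.5,221)],110,30)[0],85)
# finger end centre z~52
f=atz(w,z4([(690,301)],110,30)[0],53)
x=np.load('stand.npy'); d=a-b; print(a,b,np.linalg.norm(d),(a+b)/2,'ang',np.arctan2(d[1],d[0])-np.pi/2-x[3])
M,t=T(x);k=t+M@[60,27,53]; e=k-f; print('finger',f,np.linalg.norm(e),np.arctan2(e[1],e[0])-np.pi/2-x[3])
yaw=x[3]
go((624,92,150),(np.pi,0,yaw+.1))
E
```

```text
[641.34087396  93.15008063  85.        ] [605.94460616  91.02999249  85.        ] 35.45970315147559 [623.64274006  92.09003656  85.        ] ang 0.004728838595313256
finger [589.70070059  89.13049655  53.        ] 34.548240997694855 0.025383806467150993
shift [0.0085, -0.1142, 0.1217] turn [-0.0048, -0.0022, -0.0846] rows 4.0
```

Request:
send_rows(plan=[[[0.0045,-0.075,0.06],[0.004,0,0],0.1],[[0.0045,-0.09,0.08],[0.004,0.002,0],0.1],[[0.0045,-0.1,0.09],[0.004,0.002,0],0.1],[[0.0045,-0.1,0.095],[0.004,0.002,0],0.1],[[0.0045,-0.1,0.095],[0.004,0.002,0],0.1]])

```text
clock: 3.13
eef_pos: [608.8, 93.8, 174.1]
tcp_rot: [-3.136, -0.004, -1.502]
contact_force: [-0.7, -0.0, -0.4]
opening: 0.55
```

```bash
python3 - <<'E'
from fit import *
s=status.sense();print(s['eef_pos'],s['tcp_rot'],s['qvel'].round(3))
viewer.grab_frame('wrist')
c=cam('wrist'); s=status.sense();print(s['eef_pos'])
im=viewer.grab_frame('wrist'); 
np.savez('w3.npz',K=c[0],t=c[1],R=c[2]); cv2.imwrite('pics/w3.png',cv2.resize(im[:,:,::-1],None,fx=1.4,fy=1.4))
M,t=T(np.load('stand.npy'));print(proj(c,[t+M@[60,27,86],t+M@[24,15,49],t+M@[-98,7,52],t+M@[90,0,45]])*1.4)
E
```

```text
[608.76125227  93.7711049  174.1488596 ] [-3.13649503 -0.00439099 -1.50197302] [ 0.009 -0.073  0.021  0.004  0.056  0.004]
[608.24496311  94.00107591 175.89969156]
[[387.43323854 283.28651668]
 [322.72108463 285.25651462]
 [106.30502495 297.45500651]
 [436.60642432 309.45925148]]
```

View pics/w3.png

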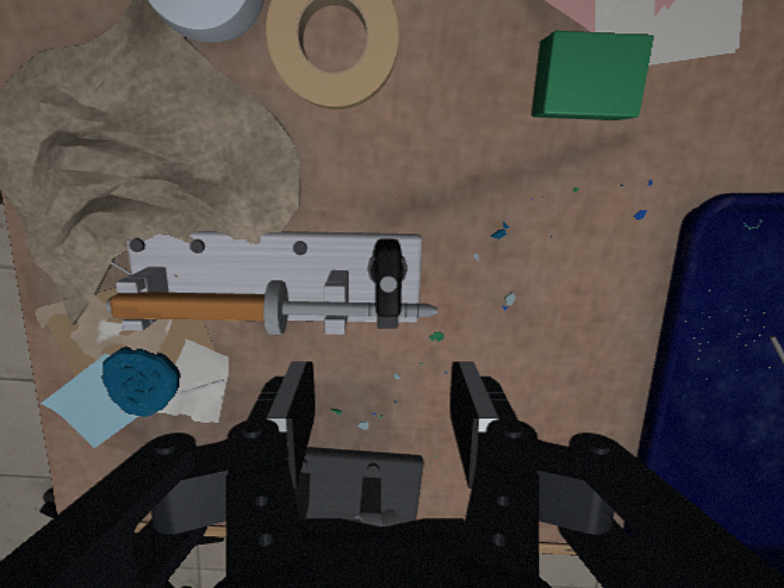

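```bash
python3 - <<'E'
from fit import *
x=np.load('stand.npy');M,t=T(x);k=t+M@[60,27,80]; print(k)
go(k,(np.pi,0,x[3]+.015)); go(k+[0,0,60],(np.pi,0,x[3]+.015))
E
```

```text
[624.13711888  91.90791457  80.        ]
shift [0.0031, -0.0148, 0.0974] turn [-0.0079, -0.004, -0.0007] rows 2.4
shift [0.0033, -0.0153, 0.0374] turn [-0.0079, -0.004, -0.0007] rows 1.0
```

Request:
send_rows(plan=[[[0.0033,-0.015,0.03],[-0.008,-0.004,0],0.1],[[0.0033,-0.015,0.045],[-0.008,-0.004,0],0.1],[[0.0033,-0.015,0.07],[-0.008,-0.004,0],0.0],[[0.0032,-0.015,0.09],[-0.008,-0.004,0],0.0],[[0.0031,-0.015,0.097],[-0.008,-0.004,0],0.0]])

```text
clock: 3.65
eef_pos: [622.6, 91.5, 80.2]
tcp_rot: [3.14, -0.0, -1.502]
contact_force: [-0.9, 0.3, -0.8]
opening: 0.498
```

```bash
python3 - <<'E'
from fit import *
x=np.load('stand.npy');M,t=T(x);k=t+M@[60,27,80]
go(k,(np.pi,0,x[3]+.015)); s=status.sense(); print(s['eef_pos'],s['contact_force'],s['qpos'])
save('wrist','w4')
E
```

```text
shift [-0.0003, -0.0016, 0.0002] turn [0.0016, -0.0001, -0.001] rows 0.0
[622.55517263  91.48381974  80.22876973] [-0.9039716   0.26864254 -0.76532912] [ 1.43536439e-01  5.59983097e-01  1.74439141e+00 -4.10737848e-05
  8.38807700e-01  1.64522758e+00]
```

View pics/w4.png

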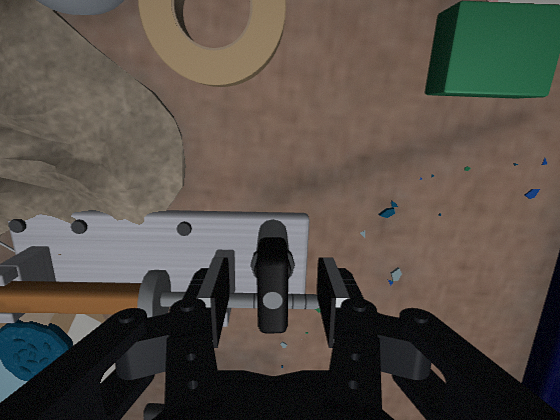

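Request:
send_rows(plan=[[[0,-0.0015,0],[0,0,0],-1],[[0,-0.0015,0],[0,0,0],-1],[[0,-0.0015,0],[0,0,0],-1],[[0,-0.0015,0],[0,0,0],-1],[[0,-0.0015,0],[0,0,0],-1]], squeeze=40)

```text
clock: 4.12
eef_pos: [625.8, 91.9, 82.9]
tcp_rot: [-3.139, 0.0, -1.501]
contact_force: [-2.3, -0.7, 11.3]
opening: 0.142
```

Request:
send_rows(plan=[[[0,0.0015,-0.001],[0,0,-0.1],-1],[[0,0.0015,-0.001],[0,0,-0.22],-1],[[0,0.0015,-0.001],[0,0,-0.34],-1],[[0,0.0015,-0.001],[0,0,-0.46],-1],[[0,0.0015,-0.001],[0,0,-0.58],-1]])

```text
clock: 4.53
eef_pos: [625.1, 92.0, 84.0]
tcp_rot: [-3.138, -0.002, -0.916]
contact_force: [5.1, 2.6, -12.9]
opening: 0.138
```

```bash
python3 - <<'E'
from fit import *
s=status.sense(); print(s)
x=np.load('stand.npy');M,t=T(x);k=t+M@[60,27,83]
go(k,(np.pi,0,x[3]+1.6))
E
```

```text
{'clock': 4.5333, 'qpos': array([1.43790810e-01, 5.55610182e-01, 1.74127943e+00, 3.19500205e-05,
       8.40350360e-01, 1.05933545e+00]), 'qvel': array([ 1.27223791e-04,  9.52812126e-04,  8.55096474e-04, -1.59959231e-03,
       -2.41108051e-04, -1.42875055e+00]), 'joint_efforts': array([ -0.28842732, -73.76750708, -27.12346315,  -0.20587835,
         1.65020339,   2.31655508]), 'eef_pos': array([625.09376358,  92.03072405,  84.0117984 ]), 'tcp_rot': array([-3.13778528e+00, -2.10958827e-03, -9.15569918e-01]), 'contact_force': array([  5.06169031,   2.58840785, -12.91703484]), 'wrist_torque': array([ 0.26325005, -0.71722848, -0.08062299]), 'opening': 0.1383885940899228}
shift [-0.0005, 0.0008, 0.001] turn [-0.0024, -0.0038, -0.9999] rows 8.0
```

Request:
send_rows(plan=[[[0,0.0005,0.001],[0,0,-0.11],-1],[[0,0.0005,0.001],[0,0,-0.23],-1],[[0,0.0005,0.001],[0,0,-0.35],-1],[[0,0.0005,0.001],[0,0,-0.47],-1],[[0,0.0005,0.001],[0,0,-0.59],-1]])

```text
clock: 4.95
eef_pos: [625.0, 92.0, 83.9]
tcp_rot: [-3.139, -0.005, -0.32]
contact_force: [0.9, 2.4, -3.8]
opening: 0.143
```

```bash
python3 - <<'E'
from fit import *
s=status.sense(); print(s['wrist_torque'])
x=np.load('stand.npy');M,t=T(x);k=t+M@[60,27,83]
go(k,(np.pi,0,x[3]+1.58))
E
```

```text
[ 0.24144993  0.1561888  -0.04486917]
shift [-0.0008, 0.0004, 0.0009] turn [-0.0019, -0.0053, -0.3842] rows 3.1
```

Request:
send_rows(plan=[[[0,0.0005,0],[0,-0.004,-0.11],-1],[[0,0.0005,0],[0,-0.004,-0.23],-1],[[0,0.0005,0],[0,-0.004,-0.33],-1],[[0,0.0005,0],[0,-0.004,-0.39],-1],[[0,0.0005,0],[0,-0.004,-0.39],-1]])

```text
clock: 5.37
eef_pos: [625.0, 92.0, 84.0]
tcp_rot: [-3.139, -0.002, 0.072]
contact_force: [2.4, 3.0, -11.7]
opening: 0.14
```

```bash
python3 - <<'E'
from fit import *
s=status.sense(); print(s['wrist_torque'])
save('wrist','w5')
E
```

```text
[ 0.48842824 -0.40588915 -0.53043317]
```

View pics/w5.png

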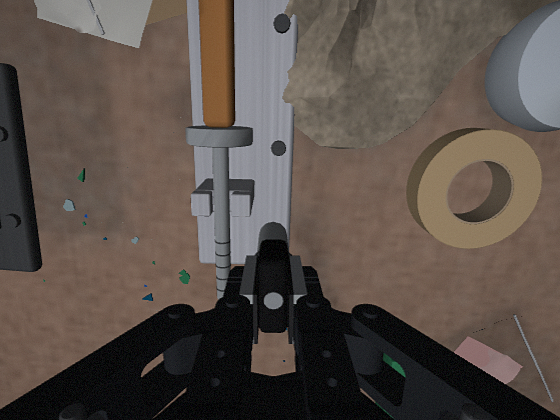

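Request:
send_rows(plan=[[[0,0,0],[0,0,0],-0.2],[[0,0,0],[0,0,0],-0.2],[[0,0,0],[0,0,0],-0.2],[[0,0,-0.03],[0,0,0],-0.2],[[0,0,-0.07],[0,0,0],0]])

```text
clock: 5.83
eef_pos: [622.5, 91.3, 152.0]
tcp_rot: [-3.14, 0.004, 0.067]
contact_force: [0.9, -0.3, -0.0]
opening: 0.492
```

```bash
python3 - <<'E'
from fit import *
x=np.load('stand.npy');M,t=T(x);g=t+M@[-40,0,0]; print(g)
# view pose: tool yaw for grip of gauge = stand yaw+pi/2
go([g[0]-0,g[1]-60,200],(np.pi,0,x[3]+np.pi/2))
E
```

```text
[591.67132493 190.26935124   0.        ]
shift [-0.0284, -0.0411, -0.0478] turn [-0.0015, 0.0042, 0.0123] rows 1.7
```

Request:
send_rows(plan=[[[-0.015,-0.03,-0.03],[0,0.004,0.012],0],[[-0.028,-0.05,-0.04],[0,0.004,0.012],0],[[-0.028,-0.05,-0.04],[0,0.004,0.012],0],[[-0.028,-0.05,-0.04],[0,0.004,0.012],0],[[-0.028,-0.05,-0.04],[0,0.004,0.012],0]])

```text
clock: 6.25
eef_pos: [591.5, 139.0, 192.3]
tcp_rot: [-3.14, -0.0, 0.056]
contact_force: [0.4, -0.9, -0.8]
opening: 0.502
```

```bash
python3 - <<'E'
from fit import *
c=cam('wrist'); s=status.sense();print(s['eef_pos'],s['tcp_rot'],s['qvel'].round(3))
im=viewer.grab_frame('wrist'); 
np.savez('w6.npz',K=c[0],t=c[1],R=c[2]); cv2.imwrite('pics/w6.png',cv2.resize(im[:,:,::-1],None,fx=1.4,fy=1.4))
M,t=T(np.load('stand.npy'));
L=[[60,27,86],[24,15,49],[36,-15,49],[-98,7,52],[-98,-7,52],[-8,7,52],[-8,-7,52],[90,0,45]]
print((proj(c,[t+M@l for l in L])*1.4).round(1).tolist())
E
```

```text
[591.45312743 138.96220522 192.31494459] [-3.14048982e+00 -1.95190417e-04  5.58276194e-02] [-0.014  0.02   0.001  0.    -0.002 -0.001]
[[437.0, 387.0], [412.7, 305.0], [364.0, 323.2], [402.9, 87.7], [376.4, 87.6], [400.5, 254.9], [376.7, 254.9], [387.6, 397.0]]
```

View pics/w6.png

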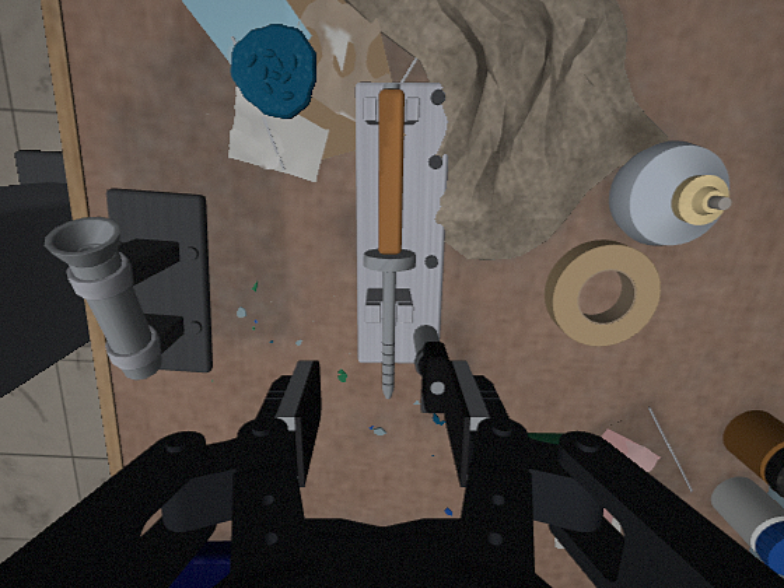

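```bash
cat > jf.py <<'E'
from fit import *
w=ld('w2.npz'); w6=ld('w6.npz'); c=cam('top')
Lj=np.array([[-65,32,10],[65,32,10],[65,-32,10]],float); Pj=z4([(80,130),(490,164),(468,350)],180,170)
im=cv2.imread('pics/w6.png')
cv2.imwrite('pics/w6j.png',cv2.resize(im[170:400,30:230],None,fx=2.5,fy=2.5,interpolation=cv2.INTER_CUBIC))
j=np.load('jig.npy'); M,t=T(j)
print((proj(w6,[t+M@l for l in [[-65,32,10],[65,32,10],[65,-32,10],[-65,-32,10],[-50,0,85]]])*1.4).round(1).tolist())
E
python3 jf.py; python3 - <<'E'
from fit import *
g=T(np.load('stand.npy')); p=g[1]+g[0]@[-40,0,0]
go([p[0],p[1],49],(np.pi,0,.0548));go([p[0],p[1],110],(np.pi,0,.0548))
E
```

```text
[[202.6, 194.3], [210.9, 373.3], [123.5, 367.8], [103.7, 187.3], [84.4, 232.9]]
shift [0.0032, -0.0514, 0.1428] turn [-0.001, 0.0007, 0.0005] rows 3.6
shift [0.0032, -0.0515, 0.0818] turn [-0.001, 0.0007, 0.0005] rows 2.3
```

View pics/w6j.png

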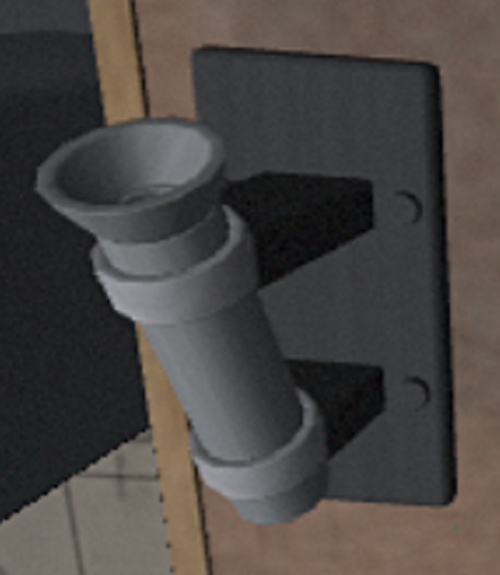

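```bash
cat >> jf.py <<'E'
print('joint')
L6=np.array([[-65,32,10],[65,32,10],[-65,-32,10],[-50,0,85]],float); P6=np.array([(206,196.4),(211.2,372),(107.6,189.2),(82,236.8)])/1.4
Lt=np.array([[-65,32,10],[65,32,10]],float); 
Pt=(np.array([(254,531),(587,531)])+.5)/6-.5+[170,170]
for ob in ([(w6,L6,P6,1)],[(w,Lj,Pj,1),(w6,L6,P6,1),(c,Lt,Pt,1)]):
    j=fit(ob,[438,117,0,-1.55],(1,1,0,1)); print(j)
    M,t=T(j); print('mouth',t+M@[-50,0,85])
np.save('jig.npy',j)
E
python3 jf.py
```

```text
[[202.6, 194.3], [210.9, 373.3], [123.5, 367.8], [103.7, 187.3], [84.4, 232.9]]
joint
[[-0.8, 0.3], [0.1, 2.2], [-1.1, -0.2], [3.8, -0.9]]
[438.57373283 116.87094515   0.          -1.59290848]
mouth [439.67925037 166.85872196  85.        ]
[[-1.6, -0.9], [1.6, -0.1], [1.2, 0.5]]
[[-1.3, 0.0], [-0.0, 2.0], [-1.6, -0.3], [3.1, -1.2]]
[[-0.4, -0.2], [0.4, -0.1]]
[438.25543424 117.01145008   0.          -1.59053657]
mouth [439.24238221 167.00170847  85.        ]
```

Request:
send_rows(plan=[[[0.0032,-0.03,0.025],[0,0,0],-0.2],[[0.0032,-0.051,0.06],[0,0,0],-0.2],[[0.0032,-0.051,0.095],[0,0,0],-0.2],[[0.0032,-0.051,0.13],[0,0,0],-0.2],[[0.0032,-0.051,0.142],[0,0,0],-0.2]])

```text
clock: 6.72
eef_pos: [588.7, 188.4, 44.1]
tcp_rot: [3.14, 0.008, 0.055]
contact_force: [-1.5, -1.1, -0.6]
opening: 0.4
```

```bash
python3 - <<'E'
from fit import *
save('wrist','w7')
g=T(np.load('stand.npy')); p=g[1]+g[0]@[-40,0,0]
s=status.sense(); print(s['eef_pos'],s['contact_force'])
go([p[0],p[1],49],(np.pi,0,.0548))
E
```

```text
[588.47179464 188.11664124  43.98866406] [-0.64763995  0.68396345 -1.17534715]
shift [0.0033, -0.002, -0.005] turn [0.0014, 0.0093, -0.0002] rows 0.2
```

View pics/w7.png

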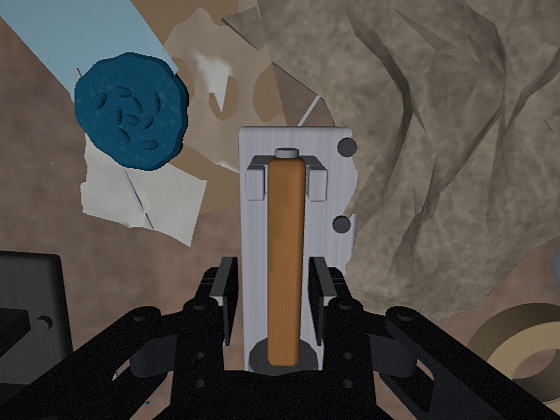

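Request:
send_rows(plan=[[[0.0033,-0.002,-0.004],[0.001,0.009,0],-0.2],[[0.0033,-0.002,-0.004],[0.001,0.009,0],-0.2],[[0.0033,-0.002,-0.004],[0.001,0.009,0],-0.2],[[0.0033,-0.002,-0.004],[0.001,0.009,0],-0.2],[[0.0033,-0.002,-0.004],[0.001,0.009,0],-0.2]])

```text
clock: 7.18
eef_pos: [592.7, 190.4, 49.6]
tcp_rot: [-3.141, -0.002, 0.054]
contact_force: [0.2, -0.8, 0.1]
opening: 0.399
```

Request:
send_rows(plan=[[[0,0,0],[0,0,0],-1],[[0,0,0],[0,0,0],-1],[[0,0,0],[0,0,0],-1],[[0,0,0],[0,0,0],-1],[[0,0,0],[0,0,0],-1]], squeeze=60)

```text
clock: 7.6
eef_pos: [593.5, 190.6, 50.9]
tcp_rot: [-3.141, -0.004, 0.054]
contact_force: [-1.6, -0.2, 7.4]
opening: 0.147
```

```bash
python3 - <<'E'
from fit import *
save('wrist','w8'); s=status.sense(); print(s['eef_pos'],s['tcp_rot'],s['contact_force'],s['opening'])
np.save('grip.npy',np.r_[s['eef_pos'],s['tcp_rot']])
E
```

```text
[593.54304547 190.6355842   50.91784073] [-3.14097673 -0.00411611  0.05437026] [-0.89623694 -1.90397317  7.24639605] 0.14979381009562084
```

View pics/w8.png

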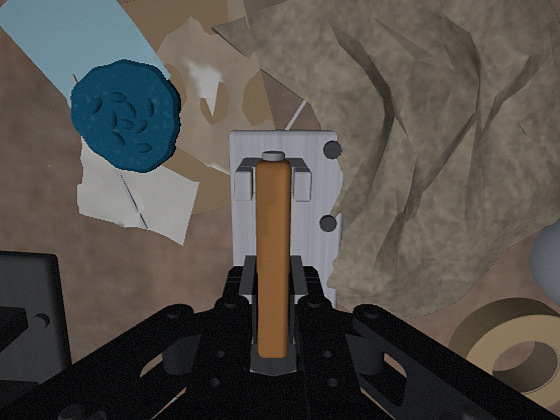

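Request:
send_rows(plan=[[[0,0,-0.015],[0,0,0],-1],[[0,0,-0.04],[0,0,0],-1],[[0,0,-0.08],[0,0,0],-1],[[0,0,-0.12],[0,0,0],-1],[[0,0,-0.15],[0,0,0],-1]])

```text
clock: 8.07
eef_pos: [593.4, 190.7, 204.3]
tcp_rot: [-3.14, -0.006, 0.054]
contact_force: [1.0, -0.0, -0.5]
opening: 0.147
```

```bash
python3 - <<'E'
from fit import *
save('wrist','w9'); save('side','s9',(150,180,200,150),4); s=status.sense(); print(s['eef_pos'],s['tcp_rot'],s['contact_force'],s['opening'])
E
```

```text
[595.96747541 191.5216684  207.23570484] [-3.13846621 -0.01372557  0.05442692] [ 1.2633914  -0.2282899  -0.03419066] 0.1471889967941878
```

View pics/w9.png

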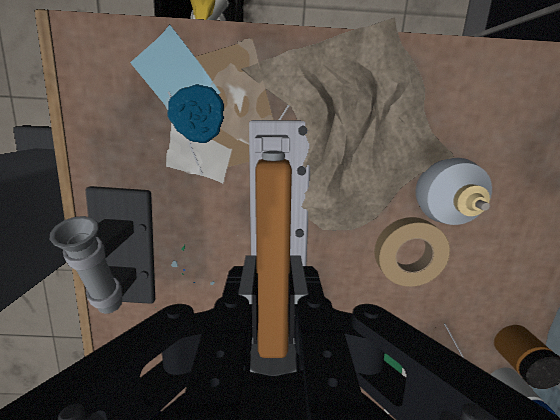

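View pics/s9.png

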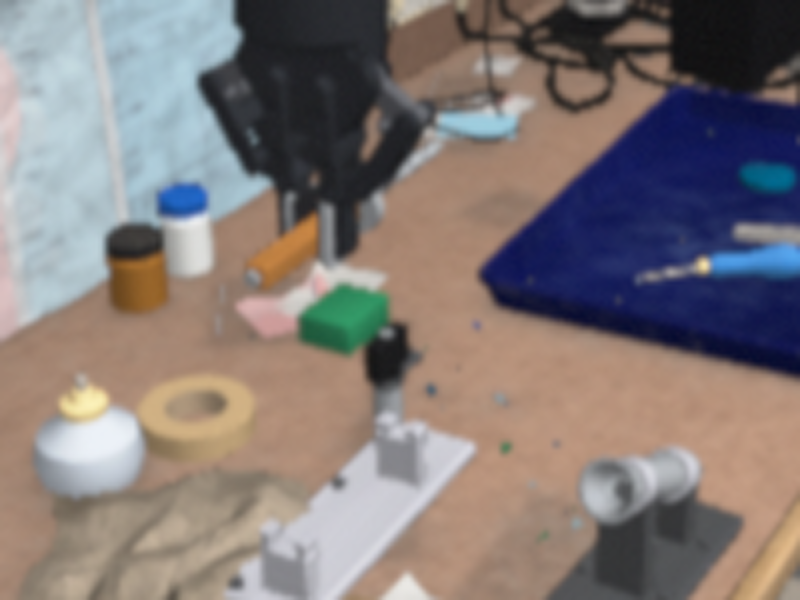

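```bash
cat > ins.py <<'E'
from fit import *
gp=np.load('grip.npy'); Rg=R.from_euler('xyz',gp[3:]).as_matrix()
Ms,ts=T(np.load('stand.npy'))
# gauge in tool: axes: x=ty, y=tx, z=-tz ; origin
o=Rg.T@(ts+Ms@[0,0,45]-gp[:3]); o[0]=0; 
Rgt=np.array([[0,1,0],[1,0,0],[0,0,-1]],float) # columns: gauge x,y,z in tool
def tube(mouth=None):
    j=np.load('jig.npy'); M,t=T(j); m=t+M@[-50,0,85] if mouth is None else np.array(mouth)
    a=np.deg2rad(25); Rt=M@R.from_euler('y',a).as_matrix(); return m,Rt
def tcp_for(Go,RG):
    Rt=RG@Rgt.T; return np.array(Go)-Rt@o, R.from_matrix(Rt).as_euler('xyz')
def gauge_now():
    p,Rm=tcp(); return p+Rm@o, Rm@Rgt
E
python3 - <<'E'
from ins import *
print('o',o, 'gauge x in tool', Rg.T@Ms[:,0])
m,Rt=tube(); print(m,Rt[:,0])
for s in (-150,-110,-90,0):
    P,e=tcp_for(m+Rt[:,0]*s,Rt); print(s,P.round(1),e.round(3)); go(P,e)
c=cam('wrist'); p,Rm=tcp(); 
print(proj(c,[p+Rm@(o+Rgt@np.array(l)) for l in [[-98,7,7],[-98,-7,7],[-8,7,7.],[-8,-7,7]]]).round(1).tolist())
E
```

```text
o [ 0.         40.26759802  5.8853346 ] gauge x in tool [ 7.25229823e-04  9.99999549e-01 -6.12939197e-04]
[439.24238221 167.00170847  85.        ] [-0.01788957 -0.90613121 -0.42261826]
-150 [442.6 336.9 170.7] [-2.705  0.    -0.02 ]
shift [-0.1457, -0.1534, 0.035] turn [0.4325, 0.0028, 0.076] rows 5.1
-110 [441.9 300.7 153.8] [-2.705  0.    -0.02 ]
shift [-0.1486, -0.1172, 0.0517] turn [0.4325, 0.0028, 0.076] rows 4.7
-90 [441.5 282.6 145.4] [-2.705  0.    -0.02 ]
shift [-0.1501, -0.0991, 0.0601] turn [0.4325, 0.0028, 0.076] rows 4.5
0 [439.9 201.  107.4] [-2.705  0.    -0.02 ]
shift [-0.1567, -0.0177, 0.0978] turn [0.4325, 0.0028, 0.076] rows 4.4
[[294.5, 161.7], [256.7, 161.7], [290.4, 360.4], [259.5, 360.4]]
```

Request:
send_rows(plan=[[[-0.025,-0.03,-0.01],[0.08,0,0.015],-1],[[-0.055,-0.06,0],[0.16,0,0.03],-1],[[-0.085,-0.09,0.01],[0.25,0.001,0.045],-1],[[-0.115,-0.12,0.02],[0.34,0.002,0.06],-1],[[-0.14,-0.148,0.03],[0.42,0.003,0.075],-1]])

```text
clock: 8.58
eef_pos: [449.1, 330.0, 176.3]
tcp_rot: [-2.715, -0.001, -0.021]
contact_force: [-0.6, 2.1, -0.5]
opening: 0.151
```

```bash
python3 - <<'E'
from ins import *
m,Rt=tube()
P,e=tcp_for(m+Rt[:,0]*-120,Rt); go(P,e); print(P)
s=status.sense(); print(s['eef_pos'],s['qpos'].round(2))
E
```

```text
shift [-0.0067, 0.0262, 0.0081] turn [0.0094, -0.0019, -0.0011] rows 0.7
[442.06040531 309.73841555 158.06593827]
[449.13647019 330.04319866 176.29867765] [0.41 0.28 2.02 0.59 0.74 0.02]
```

Request:
send_rows(plan=[[[-0.0067,0.01,0.008],[0.009,-0.002,0],-1],[[-0.0067,0.026,0.008],[0.009,-0.002,0],-1],[[-0.0067,0.026,0.008],[0.009,-0.002,0],-1],[[-0.0067,0.026,0.008],[0.009,-0.002,0],-1],[[-0.0067,0.026,0.008],[0.009,-0.002,0],-1]])

```text
clock: 9.0
eef_pos: [442.7, 310.1, 158.5]
tcp_rot: [-2.706, -0.0, -0.021]
contact_force: [-0.1, -0.4, -0.7]
opening: 0.149
```

```bash
cat > look.py <<'E'
import sys
from ins import *
n=sys.argv[1]
s=status.sense(); print(s['eef_pos'],s['tcp_rot'],s['contact_force'],s['qvel'].round(3))
m,Rt=tube(); G,RG=gauge_now()
print('gauge in tube',(Rt.T@(G-m)).round(1),'axis',(Rt.T@RG[:,0]).round(3))
tip=G+RG[:,0]*90
for cn,(l,t,w,h),f in (('side',(250,230,110,110),7),('top',(180,210,110,100),7)):
    c=cam(cn); im=viewer.grab_frame(cn)[t:t+h,l:l+w,::-1]; im=cv2.resize(im,None,fx=f,fy=f,interpolation=cv2.INTER_CUBIC)
    for X,col in ((m,(0,0,255)),(tip,(0,255,0)),(G,(255,255,0))):
        q=(proj(c,X)[0]-[l,t]+.5)*f-.5; cv2.drawMarker(im,tuple(int(a) for a in q),col,cv2.MARKER_CROSS,12,1)
    cv2.imwrite(f'pics/{n}_{cn}.png',im)
E
python3 look.py a
```

```text
[442.71237944 310.05010974 158.50810466] [-2.70553079e+00 -5.91004859e-05 -2.14061608e-02] [-0.0901143  -0.42956855 -0.70854502] [ 0.006 -0.006 -0.01   0.002  0.002 -0.005]
gauge in tube [-120.5    0.6    0.3] axis [ 1.    -0.001  0.   ]
```

View pics/a_side.png

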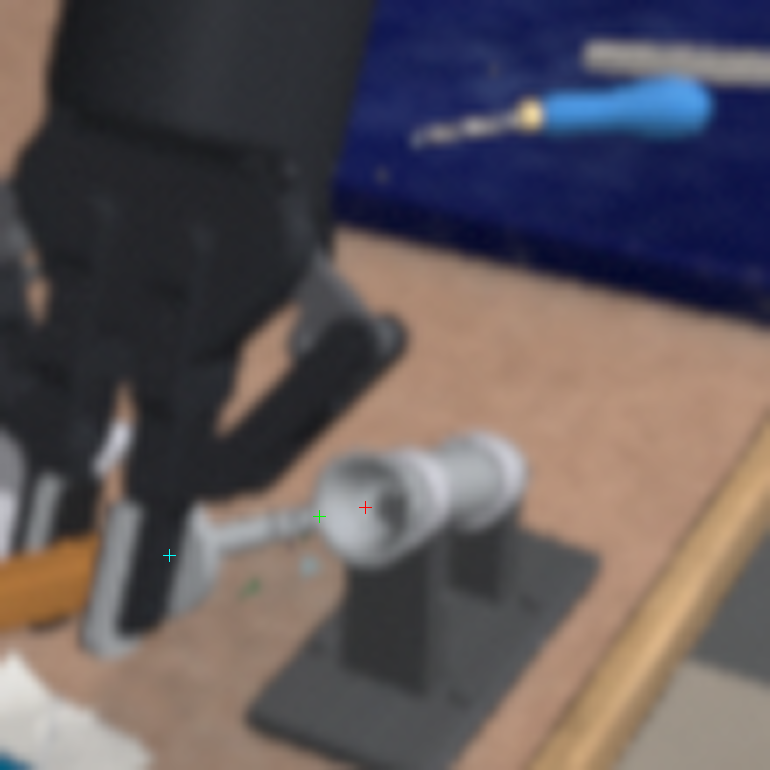

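View pics/a_top.png

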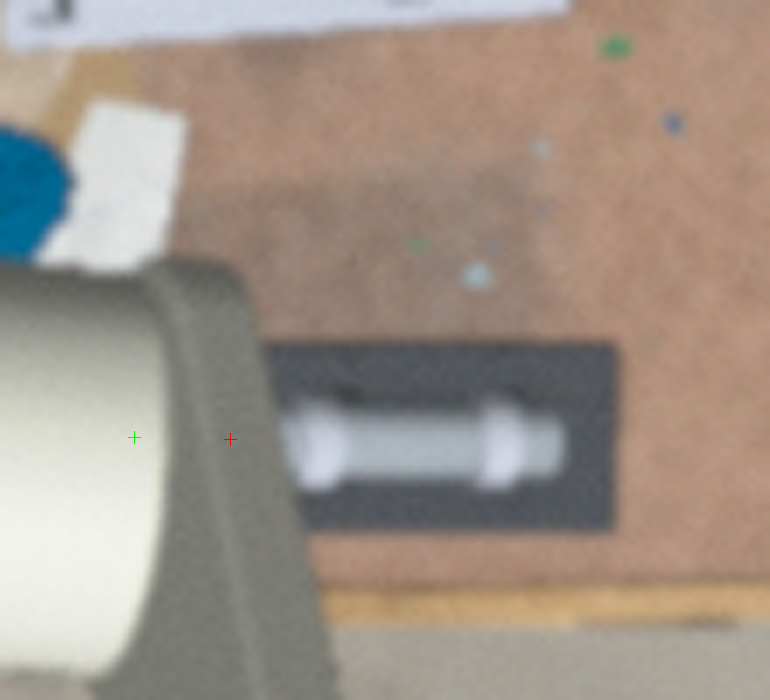

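Request:
send_rows(plan=[[[-0.0006,0.01,0],[0,0,0],-1],[[-0.0006,0.02,0],[0,0,0],-1],[[-0.0006,0.03,0],[0,0,0],-1],[[-0.0006,0.04,0],[0,0,0],-1],[[-0.0006,0.045,0],[0,0,0],-1]])

```text
clock: 9.52
eef_pos: [441.7, 269.1, 139.7]
tcp_rot: [-2.705, -0.001, -0.021]
contact_force: [0.1, -0.4, -1.3]
opening: 0.148
```

```bash
python3 look.py b
```

```text
[441.69937485 269.08263579 139.69211423] [-2.70529453e+00 -9.65194111e-04 -2.10247229e-02] [ 0.06830879 -0.3880265  -1.26538446] [-0.106  0.022  0.045  0.039 -0.007 -0.139]
gauge in tube [-75.4   0.4   0.5] axis [ 1.    -0.001  0.   ]
```

View pics/b_side.png

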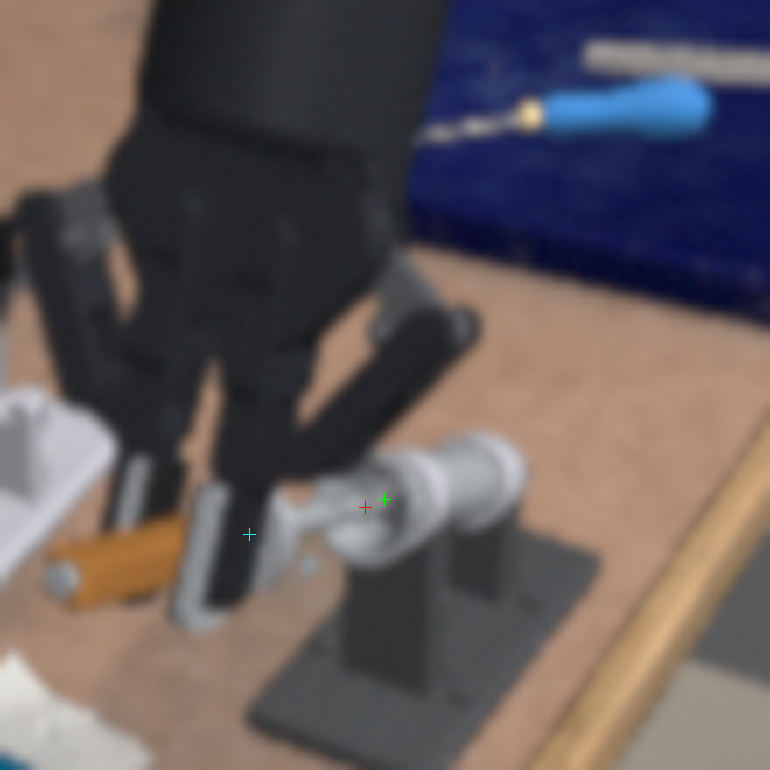

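Request:
send_rows(plan=[[[-0.0004,0.008,0],[0,0,0],-1],[[-0.0004,0.016,0],[0,0,0],-1],[[-0.0004,0.024,0],[0,0,0],-1],[[-0.0004,0.032,0],[0,0,0],-1],[[-0.0004,0.038,0],[0,0,0],-1]])

```text
clock: 10.03
eef_pos: [440.9, 234.1, 123.6]
tcp_rot: [-2.705, -0.001, -0.022]
contact_force: [-0.2, 1.2, 5.3]
opening: 0.148
```

```bash
python3 look.py c
```

```text
[440.87138709 234.13667159 123.6465202 ] [-2.70503947e+00 -1.15995470e-03 -2.19114929e-02] [-0.23656014  1.21749294  5.31260282] [-0.138  0.038  0.048  0.037 -0.008 -0.183]
gauge in tube [-36.9   0.3   0.8] axis [ 1.    -0.001 -0.   ]
```

Request:
send_rows(plan=[[[-0.0003,0.007,-0.0015],[0,0,0],-1],[[-0.0003,0.014,-0.002],[0,0,0],-1],[[-0.0003,0.02,-0.002],[0,0,0],-1],[[-0.0003,0.026,-0.002],[0,0,0],-1],[[-0.0003,0.03,-0.002],[0,0,0],-1]])

```text
clock: 10.55
eef_pos: [439.5, 204.7, 111.9]
tcp_rot: [-2.707, -0.0, -0.023]
contact_force: [0.4, 0.6, 2.3]
opening: 0.152
```

```bash
python3 look.py d
```

```text
[439.48690849 204.6843106  111.87884471] [-2.70655149e+00 -1.72938805e-04 -2.26639253e-02] [0.36322031 0.64081557 2.28148845] [-0.091  0.03   0.022  0.021 -0.003 -0.114]
gauge in tube [-5.2 -0.6  2.6] axis [ 1.    -0.003  0.001]
```

View pics/d_side.png

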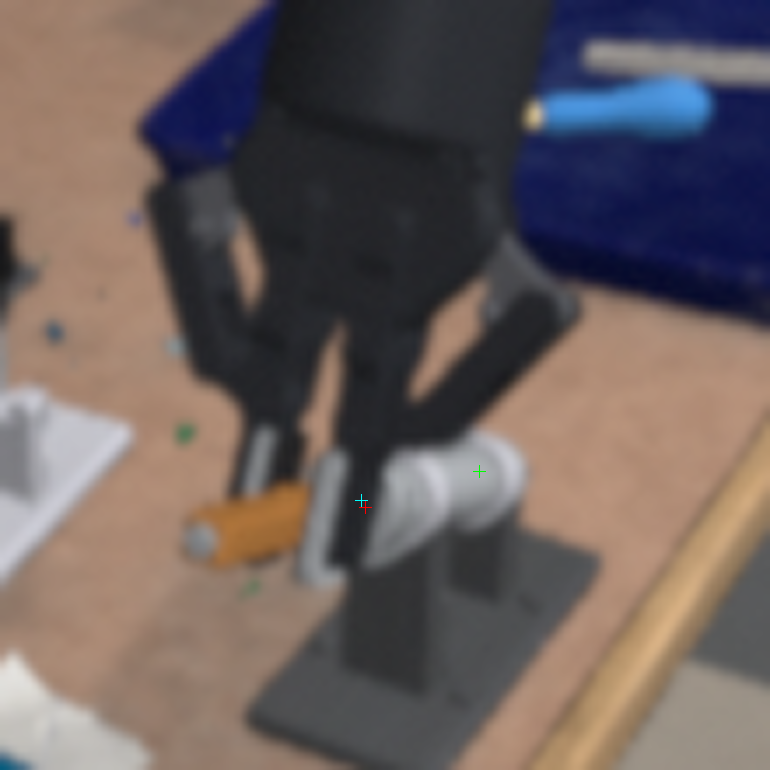

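Request:
send_rows(plan=[[[0,0.002,0],[0,0,0],-1],[[0,0.004,0],[0,0,0],-1],[[0,0.0055,0],[0,0,0],-1],[[0,0.0065,0],[0,0,0],-1],[[0,0.0065,0],[0,0,0],-1]])

```text
clock: 11.07
eef_pos: [439.5, 201.2, 110.5]
tcp_rot: [-2.702, 0.001, -0.023]
contact_force: [-1.5, 20.6, 8.8]
opening: 0.149
```

```bash
python3 look.py e
```

```text
[439.52131365 201.21846141 110.50554642] [-2.70192053e+00  1.33885675e-03 -2.31746820e-02] [-1.50814663 20.58039266  8.84502485] [ 0.005 -0.    -0.001 -0.007 -0.004  0.004]
gauge in tube [-1.5 -0.5  2.6] axis [ 1.    -0.004 -0.003]
```

View pics/e_side.png

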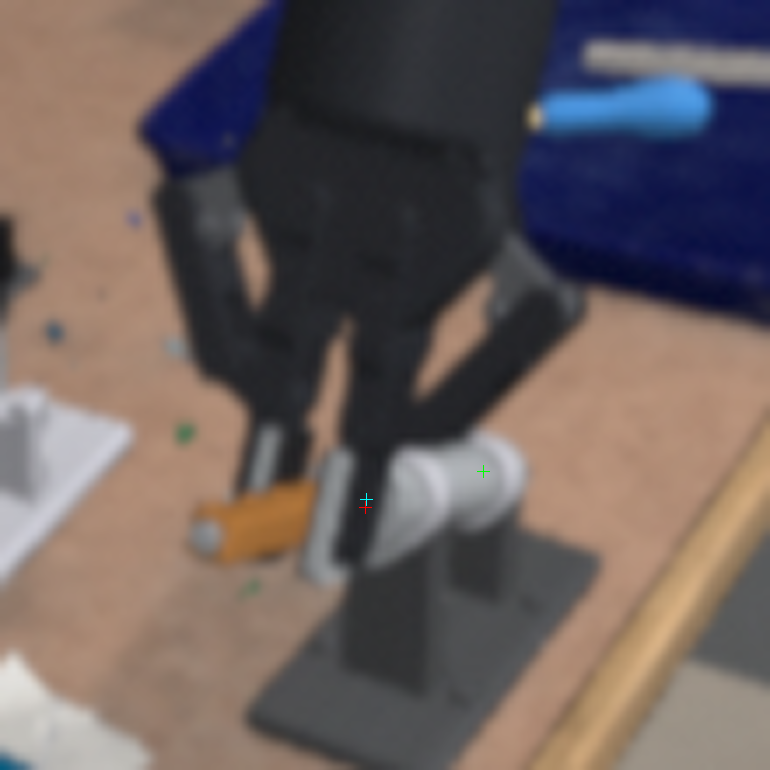

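```bash
python3 - <<'E'
from h import *
save('wrist','w10')
E
```

```text
(no output)
```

View pics/w10.png

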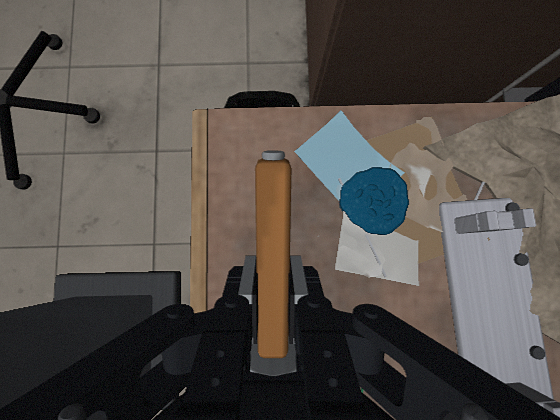

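Request:
send_rows(plan=[[[0,0.003,0.001],[0,0,0],-1],[[0,0.004,0.001],[0,0,0],-1],[[0,0.004,0.001],[0,0,0],-1],[[0,0.004,0.001],[0,0,0],-1],[[0,0.004,0.001],[0,0,0],-1]])

```text
clock: 11.63
eef_pos: [439.7, 201.2, 110.2]
tcp_rot: [-2.696, 0.002, -0.023]
contact_force: [-3.6, 20.5, 19.3]
opening: 0.153
```

```bash
python3 look.py f
```

```text
[439.65302413 201.24037721 110.17431144] [-2.69572570e+00  2.31864896e-03 -2.26639374e-02] [-3.57391045 20.47562721 19.28312358] [ 0.    -0.002 -0.001 -0.001  0.001 -0.   ]
gauge in tube [-1.5 -0.4  2.1] axis [ 1.    -0.004 -0.01 ]
```

Request:
send_rows(plan=[[[0,-0.006,-0.001],[-0.005,0,0],-1],[[0,-0.016,-0.001],[-0.008,0,0],-1],[[0,-0.028,-0.001],[-0.008,0,0],-1],[[0,-0.04,-0.001],[-0.008,0,0],-1],[[0,-0.052,-0.001],[-0.008,0,0],-1]])

```text
clock: 12.15
eef_pos: [440.4, 248.2, 133.5]
tcp_rot: [-2.704, 0.003, -0.022]
contact_force: [0.0, 0.8, -0.3]
opening: 0.149
```

```bash
python3 look.py g
```

```text
[440.40688214 248.22061488 133.50622588] [-2.70398535  0.00276224 -0.02224426] [ 0.00813454  0.75180409 -0.30518038] [ 0.279 -0.072 -0.105 -0.082  0.024  0.383]
gauge in tube [-53.9  -0.6   3.7] axis [ 1.    -0.003 -0.001]
```

Request:
send_rows(plan=[[[0,-0.012,0.0015],[0,0,0],-1],[[0,-0.026,0.0015],[0,0,0],-1],[[0,-0.042,0.0015],[0,0,0],-1],[[0,-0.06,0.0015],[0,0,0],-1],[[0,-0.075,0.0015],[0,0,0],-1]])

```text
clock: 12.67
eef_pos: [442.2, 317.6, 164.4]
tcp_rot: [-2.704, 0.002, -0.021]
contact_force: [-0.5, -0.3, -0.9]
opening: 0.152
```

```bash
python3 look.py h; python3 - <<'E'
from ins import *
p,Rm=tcp(); go([450,p[1]-10,215],(np.pi,0,.0))
E
```

```text
[442.17984381 317.58645338 164.3633716 ] [-2.70363810e+00  1.69808145e-03 -2.09588945e-02] [-0.52080642 -0.27361426 -0.8789659 ] [ 0.314 -0.041 -0.18  -0.133  0.045  0.459]
gauge in tube [-1.298e+02 -1.000e-01  2.300e+00] axis [ 1.    -0.002 -0.002]
shift [0.0075, -0.0123, -0.0494] turn [-0.439, -0.0045, -0.0191] rows 3.5
```

View pics/h_side.png

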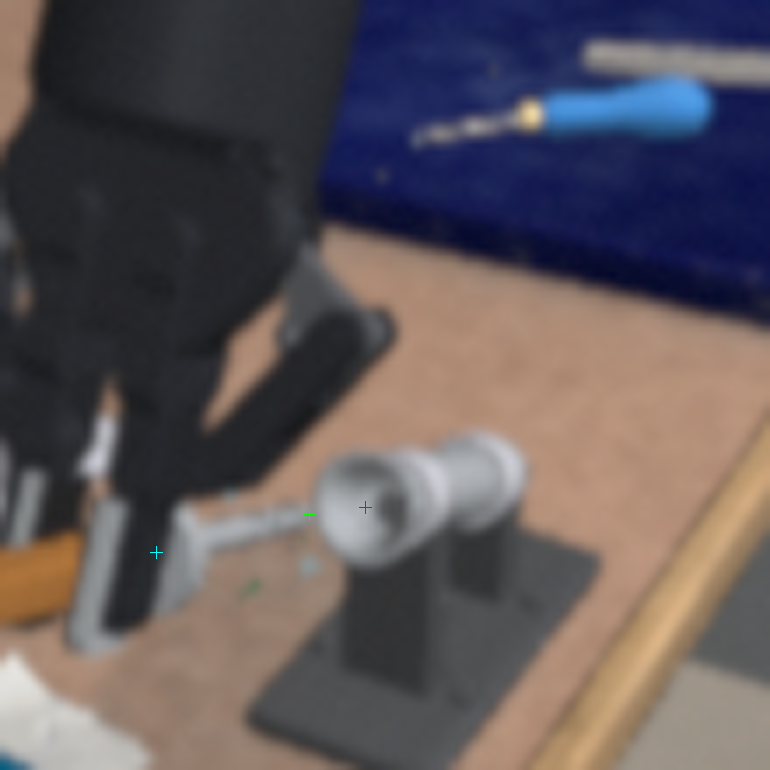

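Request:
send_rows(plan=[[[0,-0.01,-0.01],[-0.08,0,0],-1],[[0.003,-0.012,-0.022],[-0.18,-0.002,-0.008],-1],[[0.006,-0.012,-0.034],[-0.28,-0.003,-0.012],-1],[[0.0075,-0.012,-0.044],[-0.38,-0.004,-0.019],-1],[[0.0075,-0.012,-0.05],[-0.439,-0.0045,-0.019],-1]])

```text
clock: 13.18
eef_pos: [451.1, 307.3, 216.4]
tcp_rot: [3.136, -0.002, 0.0]
contact_force: [-0.6, 0.9, -0.5]
opening: 0.149
```

Request:
send_rows(plan=[[[0,0,0],[0,0,0],-1],[[0,0,0],[0,0,0],-1],[[0,0,0],[0,0,0],-1],[[0,0,0],[0,0,0],-1],[[0,0,0],[0,0,0],-1]])

```text
clock: 13.6
eef_pos: [450.7, 306.2, 215.7]
tcp_rot: [3.137, -0.001, -0.001]
contact_force: [0.5, 0.5, -0.4]
opening: 0.152
```

```bash
python3 look.py i; python3 - <<'E'
from ins import *
p,Rm=tcp(); go([450,310,212],(np.pi,0,.0)); G,RG=gauge_now(); print(G,RG[:,0])
save('side','i2',(150,180,200,150),4); save('wrist','i3')
E
```

```text
[450.73943515 306.23472532 215.67666607] [ 3.13669826e+00 -7.01998634e-04 -5.48862005e-04] [ 0.48146895  0.46226241 -0.35893523] [ 0.006 -0.001 -0.01  -0.008  0.006  0.009]
gauge in tube [-142.7    9.5   71.4] axis [0.904 0.019 0.427]
shift [-0.001, -0.0035, 0.004] turn [0.0049, -0.0014, -0.0004] rows 0.1
[450.96215677 266.27203784 210.36903649] [-3.93503835e-04 -9.99987704e-01  4.94347535e-03]
```

View pics/i2.png

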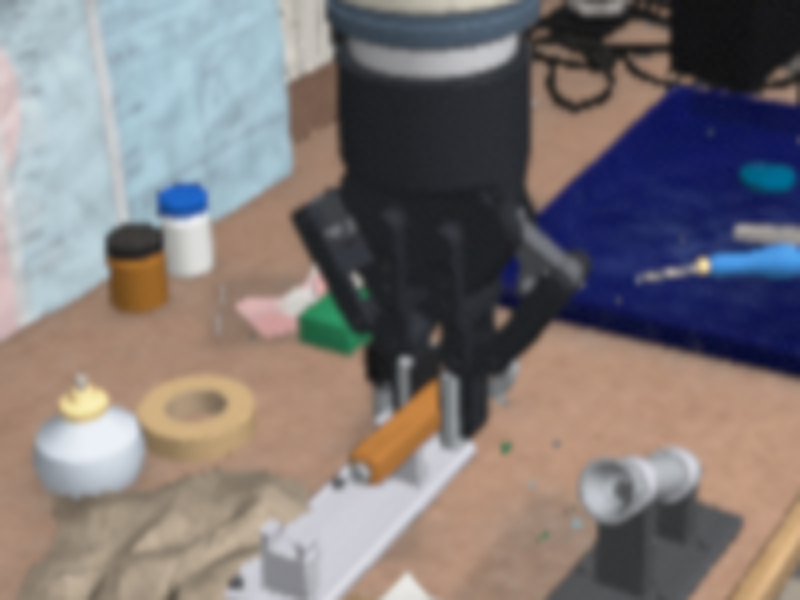

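View pics/i3.png

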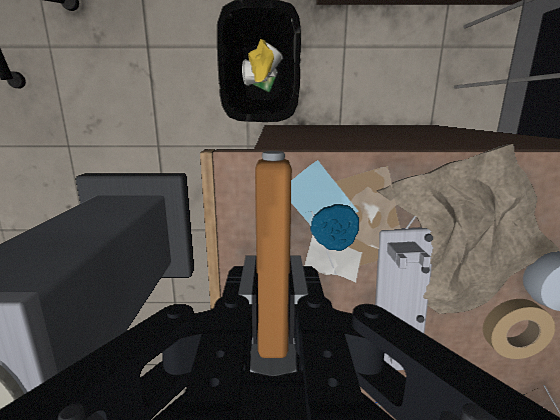

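```bash
python3 - <<'E'
from h import *
print(status.sense()['qvel'].round(3)); print(job.sign_off())
E
```

```text
[ 0.005 -0.001 -0.004 -0.003  0.003  0.002]
the job is handed in; nothing more can be done
None
```

The job is handed in at about 14 s of the 58 s allowed, with the gauge still gripped. No verdict is reported, so the outcome below rests on my own checks.

- **Knob:** turned 1.57 rad counter-clockwise until it hit its stop (the wrist torque rose to 0.53 N m). A wrist picture afterwards showed the finger clear of the rod, and the gauge was still in its saddles, matching its predicted position to within a few pixels.
- **Insertion:** the rod went into the guide tube until it stopped solidly at about 20 N. My estimate put the collar at x = -1.5 mm, about 2 mm off the tube axis, and it did not advance when I pushed further. That 1.5 mm offset is within the roughly 2 mm calibration error. The collar's contact with the mouth was not directly visible; I infer it from the firm stop and from the handle not having slipped in the jaws.
- **End state:** after drawing out, the side picture showed the tip clear of the mouth. The gauge is held at z ≈ 210 mm, level to about 0.005 rad. Joint speeds were at or below 0.005 rad/s, and the tool felt no outside force above the sensor's noise.
- **Bystanders:** the arm touched none of them that I could see. The wax carving and tape roll show no movement in the last pictures; the wax block was partly hidden behind the gripper.
- **Not checked or disagreeing:** the marked mouth centre in one wrist view was about 2 mm off the jig fit, which is within the funnel's reach. I did not take a last close look at the knob after the insertion, but nothing came near it.

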